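# Put the long board up on the inspection rest

### The arm

A 7-joint arm with a two-finger parallel gripper is mounted at the origin on the work surface. World frame = base frame: x ahead of the robot, y to its left, z up, the work surface at z = 0. Lengths are in m, angles in rad, forces in N, time in s.
With the tool pointing down it reaches from about 0.4 to 0.85 m from the base axis. Payload 10.4 kg.
Tool frame: the origin (TCP) lies between the finger pads; the fingertips stand 14 mm ahead of it and the grasp point (between the pads) lies 5 mm behind it; z points along the fingers, y is the direction in which the jaws open and shut (so a half turn about z gives the same grasp; the last joint's range is limited). The gripper opens to 87 mm and grips with 3 to 60 N. Pads are 19 mm wide; open, the fingers measure 117 mm over their backs; the gripper's body (75 mm by 190 mm) begins 51 mm behind the grasp point.
Start: joints at [-1.355, 0.332, -0.065, 1.46, 0.022, 1.35, -0.088], TCP at [0.148, 0.607, 0.237] pointing down, gripper open.
Joint ranges: [-2.6, 2.6], [-0.5, 2.12], [-1.47, 1.34], [0.16, 2.42], [-1.27, 4.41], [0.06, 2.06], [-2.6, 2.6]. Speed limits (rad/s): [2.22, 2.22, 2.79, 2.79, 3.14, 3.14, 3.14].

### API

Orientations are given as a unit quaternion [x, y, z, w].
In Python, from bench import readout, camera, calibration, order gives the robot as it stands.
- The arm moves only by the tool apply_moves, never from a script. Its argument "deltas" is a list of rows, each an object with "translation": the shift along the world's x, y, z in m, a list of three; "turn": the turn, a rotation vector about the world's x, y, z in rad, a list of three; "hand": the finger opening in m, from 0 to 0.087. A call has 1 to 5 rows; each row shifts and turns the pose as measured when the row begins; what a row does not reach is not made up. A row lasts 1/10 s, in which the tool goes at most 50 mm and 8.59 degrees, less where a joint would pass 70% of its speed; a pose out of reach is approached as far as the arm can. A call with a gripper value outside its range is refused whole. The fingers move at their own pace and stop on an object; "newtons" is the grip in N (left out, the last holds). Time passes only in rows, so rows that do not move let the fingers close. It gives the time, the measured TCP pose, the force and the opening at its end, in the units of the state.
- readout.read_state(): the state, without advancing time (a new reading comes with each control period).
- camera(name): name is "side" or "top"; returns the picture (400x640x3 uint8, red, green, blue); there is no depth.
- calibration(name): a dict with "fx", "fy", "cx", "cy" (pixels), "D" ([k1, k2, p1, p2, k3] as OpenCV has them; the pictures are not rectified), "extrinsics" (4x4, takes a point from world to camera coordinates). Camera axes: x right, y down, z forward; pixel columns grow to the right and rows downward; lengths in m; the calibration is good to about 2 mm. A picture is of the moment at which its call begins. calibration takes no time and is no camera call.
- order.close_job(): hands the job in, once; it reports no verdict.
The state is a dict: "time": time; "joint_positions": joint angles; "joint_vel": joint speeds; "joint_torque": joint torques, N m; "ee_pos": TCP position; "eef_rot": TCP orientation; "ft_force": force on the tool from outside, world axes, zero at the start; "torque": the same for the moment, N m; "width": finger opening in m.
Only numpy, scipy, OpenCV 4.12 (cv2) and the standard library are available. Lean on these libraries where they do the work, as an engineer would, in place of code of your own. Each camera call takes 0.05 s, during which the arm holds its last target. There are 200 camera calls.

### The job

Two green circuit boards on the bench carry the same tall square heat sink. Take the longer of them and lay it level across the two raised rails of the board rest, centred, with its length bridging from rail to rail; set it down gently rather than dropping it, and let go. Leave the shorter board where it lies.

Things in the scene. Friction and masses are not known exactly. Their poses are not given: they have to be found in the camera images.
- long_mid (a point): Mid heat sink of the LONG loose board, 25.5 mm above its underside. Green plate 130 (x) x 60 (y) x 3 mm flat on the bench, z up, ~160 g. Amid it a square finned aluminium heat sink 40 x 40 mm, 3 to 48 mm above the underside: grip it here, 40 mm wide along x or y. Other parts are under 16 mm high and at least 45 mm from the centre along x
- short_mid (a point): centre of the heat sink of the SHORT board, to be left alone: a green plate 80 x 60 x 3 mm with the same heat sink, same axes, the point 25.5 mm above its underside. It would fall between the rails
- rest_top (a point): Board rest, fixed: aluminium base 130 x 110 x 8 mm with two parallel raised rails on posts, each 14 mm wide, 100 mm long, black rubber top. Rails run along y, centre lines at x = -50 and +50 mm (86 mm of air between them). This point is midway between the rails at the height of their tops, 70 mm above the bench; z up
Mind the look-alikes: they are no part of the job. Leave any pink or red look-alike of the part that bears long_mid alone.

How it is judged:
By the outcome, as a careful person would: the job done as asked, in the order asked, and still so for the second after the job is handed in, with the robot touching nothing.
It also fails if it takes over 35 s, if anything falls off the work surface, if the arm or the gripper's body presses on something with over 40 N, if the wrist force passes 120 N, or if a joint passes its speed limit or range.

## Working session

There is one attempt and no reset: what is moved stays moved. The work goes in short steps, Python scripts to look and compute and a tool call to move; the robot and the scene stay as the last step left them, time stands still between calls to the robot, and variables do not carry over. Pictures are saved under pics/ and viewed, about 8 in all and at most 12, crops included, and the job is handed in when it is done.

Besides the shell and the picture viewer there is one more tool, called after "Emit:" as name(argument=value, ...) on one line, values as JSON. apply_moves: Moves the arm, as the interface text tells. Its arguments: {"type":"object","properties":{"deltas":{"type":"array","items":{"type":"object","properties":{"translation":{"type":"array","items":{"type":"number"}},"turn":{"type":"array","items":{"type":"number"}},"hand":{"type":"number"}}}},"newtons":{"type":"number"}},"required":["deltas"]}

```bash
mkdir -p pics; ls; python3 - <<'E'
from bench import readout, camera, calibration
import cv2, numpy as np
np.set_printoptions(precision=4,suppress=True)
s=readout.read_state();print(s)
for n in("side","top"):
    cv2.imwrite(f"pics/{n}0.png",camera(n)[:,:,::-1]);c=calibration(n);print(n,c)
E
```

```text
pics
{'time': 0.0, 'joint_positions': array([-1.3546,  0.3329, -0.0647,  1.4609,  0.0216,  1.3499, -0.0885]), 'joint_vel': array([-0.0003,  0.0017,  0.0016, -0.0001,  0.0003, -0.0006, -0.0008]), 'joint_torque': array([ -0.0007, -62.3248,   0.0246, -38.9902,  -0.0613,   0.0397,
         0.0001]), 'ee_pos': array([0.1478, 0.6069, 0.2358]), 'eef_rot': array([ 0.1191,  0.9929, -0.0007, -0.    ]), 'ft_force': array([0.5889, 0.4849, 0.0169]), 'torque': array([ 0.0089,  0.0244, -0.0044]), 'width': 0.08680073377408022}
side {'fx': 386.4234764811636, 'fy': 386.4234764811636, 'cx': 323.842929368951, 'cy': 205.3136598707154, 'D': array([0.014, 0.   , 0.   , 0.   , 0.   ]), 'extrinsics': array([[ 0.999 , -0.041 ,  0.0197, -0.6163],
       [-0.0149, -0.7036, -0.7105,  0.0432],
       [ 0.043 ,  0.7094, -0.7034,  1.1576],
       [ 0.    ,  0.    ,  0.    ,  1.    ]])}
top {'fx': 481.1111836125592, 'fy': 481.1111836125592, 'cx': 314.9572911567167, 'cy': 204.15575454620307, 'D': array([-0.1278,  0.    ,  0.    ,  0.    ,  0.    ]), 'extrinsics': array([[ 0.011 , -0.9999, -0.0062, -0.0179],
       [-0.9963, -0.0104, -0.0851,  0.6161],
       [ 0.085 ,  0.0071, -0.9964,  1.1296],
       [ 0.    ,  0.    ,  0.    ,  1.    ]])}
```

View pics/top0.png

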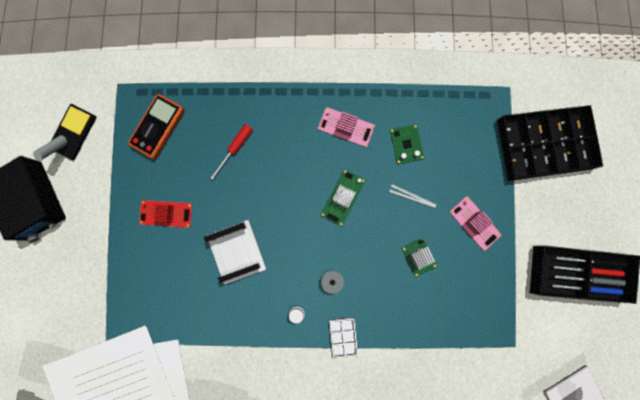

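View pics/side0.png

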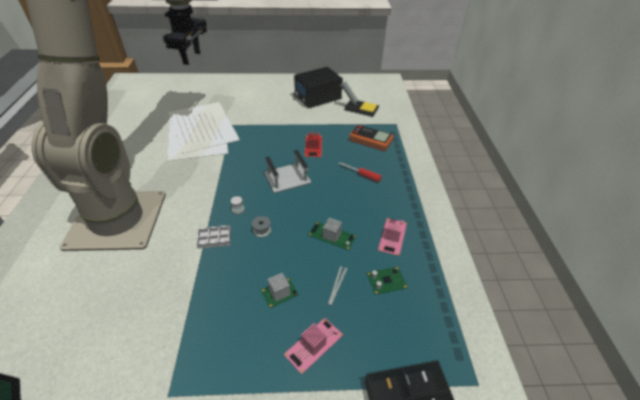

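The top picture (arm out of view) shows these candidates:
- Green with heat sink: long board at (343,197) and short board at (420,257).
- Green, flat, no tall sink: (407,144).
- Pink look-alikes: (347,127) and (476,223).
- Red look-alike: (165,214).
- The board rest is at (235,252).

I choose (343,197), the longer green board, and check it in enlarged crops.

```bash
python3 - <<'E'
import cv2, numpy as np
t=cv2.imread("pics/top0.png");s=cv2.imread("pics/side0.png")
def crop(im,x,y,w,h,k):
    o=cv2.resize(im[y:y+h,x:x+w],None,fx=k,fy=k,interpolation=cv2.INTER_CUBIC)
    for i in range(0,w,10):
        cv2.line(o,(i*k,0),(i*k,6),(0,255,255),1); cv2.putText(o,str(x+i),(i*k,16),0,.3,(0,255,255),1)
    for j in range(0,h,10):
        cv2.line(o,(0,j*k),(6,j*k),(0,255,255),1); cv2.putText(o,str(y+j),(8,j*k+4),0,.3,(0,255,255),1)
    return o
a=np.hstack([crop(t,310,165,66,66,6),crop(t,200,215,66,66,6)])
cv2.imwrite("pics/c1.png",a)
b=np.hstack([crop(s,300,205,66,50,6),crop(s,258,145,66,50,6)])
cv2.imwrite("pics/c2.png",b)
E
```

```text
(no output)
```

View pics/c1.png

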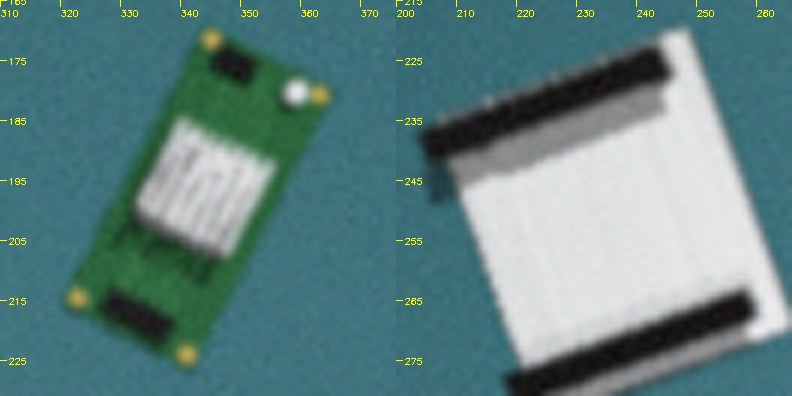

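View pics/c2.png

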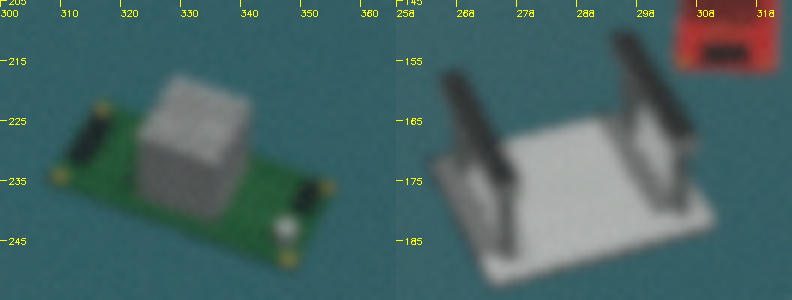

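```bash
cat > h.py <<'E'
from bench import calibration
import cv2, numpy as np
from scipy.optimize import least_squares
from scipy.spatial.transform import Rotation as R
np.set_printoptions(precision=4,suppress=True)
def proj(n,P):
    c=calibration(n);E=c["extrinsics"];K=np.array([[c["fx"],0,c["cx"]],[0,c["fy"],c["cy"]],[0,0,1]])
    return cv2.projectPoints(np.asarray(P,float),cv2.Rodrigues(E[:3,:3])[0],E[:3,3],K,c["D"])[0][:,0]
def world(p,L):  # p=x,y,yaw ; L in mm
    L=np.asarray(L,float)/1000
    return R.from_euler('z',p[2]).apply(L)+[p[0],p[1],0]
def fit(obs,p0):  # obs: {cam:(local,pix)}
    f=lambda p:np.concatenate([(proj(n,world(p,L))-px).ravel() for n,(L,px) in obs.items()])
    r=least_squares(f,p0,loss='soft_l1'); return r.x,{n:proj(n,world(r.x,L))-px for n,(L,px) in obs.items()}
cr=lambda a,x,y,ox=0,k=6:(np.array(a,float)-[ox,0]+.5)/k-.5+[x,y]
rect=lambda a,b,z:[[a,b,z],[a,-b,z],[-a,-b,z],[-a,b,z]]
E
python3 - <<'E'
from h import *
B=rect(65,30,3)+rect(20,20,48)
ot=(B,cr([(200,27),(332,95),(192,368),(64,303),(182,116),(275,160),(226,255),(135,208)],310,165))
os_=(B,cr([(335,183),(295,272),(50,180),(100,98),(252,100),(218,165),(138,133),(180,75)],300,205))
rt=([[57,50,70],[43,50,70],[43,-50,70],[57,-50,70],[-43,50,70],[-43,-50,70],[-57,-50,70]],
  cr([(420,132),(430,160),(671,78),(661,45),(504,377),(748,288),(758,315)],200,215,396))
rs=([[-57,50,70],[-43,50,70],[43,50,70],[57,50,70],[-57,-50,70],[-43,-50,70],[43,-50,70],[57,-50,70],[-65,-55,8],[65,-55,8],[-65,55,8]],
  cr([(443,73),(464,72),(613,33),(633,33),(493,183),(517,180),(672,145),(694,140),(494,285),(716,220),(430,163)],258,145,396))
for nm,t,s,p in(("board",ot,os_,[.6,-.05,-.45]),("rest",rt,rs,[.45,.15,.36])):
    for o in({"top":t},{"side":s},{"top":t,"side":s}):
        x,r=fit(o,p);print(nm,list(o),x,np.degrees(x[2]))
    for n in r:print(r[n].tolist() if 0 else np.round(r[n],1).tolist())
E
```

```text
board ['top'] [ 0.6358 -0.0787 -0.4576] -26.22122146937587
board ['side'] [ 0.6371 -0.0774 -0.4761] -27.275845156712233
board ['top', 'side'] [ 0.6363 -0.0784 -0.4633] -26.542870788542018
[[0.6, -0.8], [0.3, -1.1], [-0.2, 0.4], [-0.8, 0.0], [-0.2, 0.0], [-0.6, 0.3], [-0.1, -0.5], [-0.1, -0.3]]
[[0.7, 0.1], [-0.2, -0.1], [-0.9, 0.3], [-0.5, 0.3], [-0.3, 0.9], [-0.0, -0.4], [0.2, 0.4], [-1.1, 0.7]]
rest ['top'] [0.4994 0.1795 0.3619] 20.733495874151014
rest ['side'] [0.4998 0.1794 0.3506] 20.087677089588013
rest ['top', 'side'] [0.4995 0.1795 0.3578] 20.50056896452766
[[-0.2, -0.4], [0.1, 0.6], [0.3, -0.3], [0.0, -0.5], [-0.2, -0.4], [-0.2, -0.1], [0.2, 1.1]]
[[-0.8, 0.5], [-0.3, -0.2], [-0.5, 0.6], [0.1, -0.4], [0.1, 0.6], [0.4, -0.0], [0.2, -0.6], [0.6, -0.7], [-0.6, -0.2], [-0.1, 0.8], [0.2, -0.3]]
```

Both fits agree to about 1.5 mm across the two cameras, and the residuals are around 0.5 px.
- **Board:** (0.636, -0.078), yaw -26.5°. Its fitted 130 mm length confirms it is the long one.
- **Rest:** (0.4995, 0.1795), yaw 20.5°.

I'll put the jaws along the board's y, which needs a turn of -12.8°.

Emit:
apply_moves(deltas=[{"translation": [0.028, -0.04, 0], "turn": [0, 0, -0.045], "hand": 0.087}, {"translation": [0.028, -0.04, 0], "turn": [0, 0, -0.045], "hand": 0.087}, {"translation": [0.028, -0.04, 0], "turn": [0, 0, -0.045], "hand": 0.087}, {"translation": [0.028, -0.04, 0], "turn": [0, 0, -0.045], "hand": 0.087}, {"translation": [0.028, -0.04, 0], "turn": [0, 0, -0.045], "hand": 0.087}], newtons=25)

```text
time: 0.6
ee_pos: [0.284, 0.4037, 0.2318]
eef_rot: [0.228, 0.974, -0.002, -0.002]
ft_force: [1.8, 0.8, 0.7]
width: 0.0868
```

Emit:
apply_moves(deltas=[{"translation": [0.029, -0.04, 0.001], "turn": [0, 0, 0], "hand": 0.087}, {"translation": [0.029, -0.04, 0.001], "turn": [0, 0, 0], "hand": 0.087}, {"translation": [0.029, -0.04, 0.001], "turn": [0, 0, 0], "hand": 0.087}, {"translation": [0.029, -0.04, 0.001], "turn": [0, 0, 0], "hand": 0.087}, {"translation": [0.029, -0.04, 0.001], "turn": [0, 0, 0], "hand": 0.087}])

```text
time: 1.1
ee_pos: [0.4282, 0.1996, 0.2361]
eef_rot: [0.229, 0.974, -0.002, -0.003]
ft_force: [0.7, 0.2, 0.7]
width: 0.0869
```

Emit:
apply_moves(deltas=[{"translation": [0.029, -0.04, 0.001], "turn": [0, 0, 0], "hand": 0.087}, {"translation": [0.029, -0.04, 0.001], "turn": [0, 0, 0], "hand": 0.087}, {"translation": [0.029, -0.04, 0.001], "turn": [0, 0, 0], "hand": 0.087}, {"translation": [0.029, -0.04, 0.001], "turn": [0, 0, 0], "hand": 0.087}, {"translation": [0.029, -0.04, 0.001], "turn": [0, 0, 0], "hand": 0.087}])

```text
time: 1.6
ee_pos: [0.5727, -0.0042, 0.2412]
eef_rot: [0.228, 0.974, -0.002, -0.003]
ft_force: [0.4, -0.1, 0.6]
width: 0.0868
```

Emit:
apply_moves(deltas=[{"translation": [0.03, -0.036, -0.01], "turn": [0, 0, 0], "hand": 0.087}, {"translation": [0.03, -0.036, -0.01], "turn": [0, 0, 0], "hand": 0.087}, {"translation": [0.003, -0.002, -0.04], "turn": [0, 0, 0], "hand": 0.087}, {"translation": [0, 0, -0.04], "turn": [0, 0, 0], "hand": 0.087}, {"translation": [0, 0, -0.02], "turn": [0, 0, 0], "hand": 0.087}])

```text
time: 2.1
ee_pos: [0.6407, -0.0911, 0.1187]
eef_rot: [0.232, 0.973, -0.004, 0.001]
ft_force: [-0.8, 1.1, -0.2]
width: 0.087
```

```bash
python3 - <<'E'
from h import *
from bench import camera,readout
s=readout.read_state();print(s["ee_pos"],s["eef_rot"],s["joint_positions"],s["ft_force"])
a=R.from_quat(s["eef_rot"]).as_matrix();print("jaw",np.degrees(np.arctan2(a[1,1],a[0,1])),"z",a[:,2])
im=camera("side")[:,:,::-1];cv2.imwrite("pics/side1.png",im)
cv2.imwrite("pics/c3.png",cv2.resize(im[150:270,260:400],None,fx=5,fy=5,interpolation=cv2.INTER_CUBIC))
E
```

```text
[ 0.6407 -0.0911  0.1187] [ 0.232   0.9727 -0.0038  0.0006] [-0.3616  0.5136  0.578   1.5638 -0.2898  1.1519  1.3782] [-0.7633  1.1226 -0.1842]
jaw 63.1729786549394 z [-0.0006 -0.0077 -1.    ]
```

View pics/c3.png

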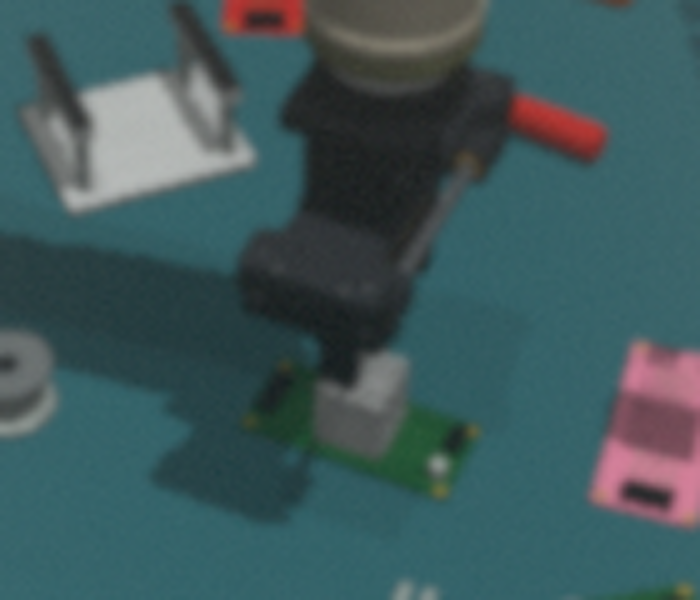

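The crop shows the gripper over the long board's sink at crop (365,400). The board is untouched, but the TCP overshot 13 mm in y. I'll correct that before going down.

Emit:
apply_moves(deltas=[{"translation": [-0.0045, 0.0125, 0], "turn": [-0.007, 0, 0.006], "hand": 0.087}, {"translation": [0, 0, 0], "turn": [0, 0, 0], "hand": 0.087}])

```text
time: 2.35
ee_pos: [0.634, -0.0767, 0.1156]
eef_rot: [0.229, 0.973, -0.008, -0.001]
ft_force: [0.5, -0.4, 0.5]
width: 0.0872
```

Emit:
apply_moves(deltas=[{"translation": [0.002, -0.0015, -0.015], "turn": [0.015, -0.005, 0], "hand": 0.087}, {"translation": [0, 0, -0.015], "turn": [0, 0, 0], "hand": 0.087}, {"translation": [0, 0, -0.01], "turn": [0, 0, 0], "hand": 0.087}, {"translation": [0, 0, 0], "turn": [0, 0, 0], "hand": 0.087}])

```text
time: 2.75
ee_pos: [0.6377, -0.0771, 0.0758]
eef_rot: [0.228, 0.974, 0.002, 0.002]
ft_force: [0.1, 0.4, -0.2]
width: 0.0869
```

Emit:
apply_moves(deltas=[{"translation": [-0.0015, -0.001, -0.02], "turn": [-0.003, 0.004, 0], "hand": 0.087}, {"translation": [0, 0, -0.018], "turn": [0, 0, 0], "hand": 0.087}, {"translation": [0, 0, -0.008], "turn": [0, 0, 0], "hand": 0.087}, {"translation": [0, 0, 0], "turn": [0, 0, 0], "hand": 0.087}])

```text
time: 3.15
ee_pos: [0.637, -0.0789, 0.0292]
eef_rot: [0.228, 0.974, -0.0, 0.001]
ft_force: [0.5, 0.0, 0.6]
width: 0.0868
```

Emit:
apply_moves(deltas=[{"translation": [-0.0005, 0.0005, -0.005], "turn": [0, 0, 0], "hand": 0.087}, {"translation": [0, 0, 0], "turn": [0, 0, 0], "hand": 0.03}, {"translation": [0, 0, 0], "turn": [0, 0, 0], "hand": 0.03}, {"translation": [0, 0, 0], "turn": [0, 0, 0], "hand": 0.03}, {"translation": [0, 0, 0], "turn": [0, 0, 0], "hand": 0.03}], newtons=25)

```text
time: 3.65
ee_pos: [0.6382, -0.0787, 0.0268]
eef_rot: [0.228, 0.974, -0.0, 0.003]
ft_force: [-0.6, 0.3, -0.4]
width: 0.0632
```

Emit:
apply_moves(deltas=[{"translation": [0, 0, 0], "turn": [0, 0, 0], "hand": 0.03}, {"translation": [0, 0, 0], "turn": [0, 0, 0], "hand": 0.03}, {"translation": [0, 0, 0], "turn": [0, 0, 0], "hand": 0.03}])

```text
time: 3.95
ee_pos: [0.6385, -0.0786, 0.0274]
eef_rot: [0.228, 0.974, 0.0, 0.003]
ft_force: [0.0, 0.4, -1.7]
width: 0.0398
```

Gripped at 39.8 mm, as expected. Lifting.

Emit:
apply_moves(deltas=[{"translation": [0, 0, 0.01], "turn": [0, 0, 0], "hand": 0.03}, {"translation": [0, 0, 0.02], "turn": [0, 0, 0], "hand": 0.03}, {"translation": [0, 0, 0.03], "turn": [0, 0, 0], "hand": 0.03}, {"translation": [0, 0, 0.03], "turn": [0, 0, 0], "hand": 0.03}, {"translation": [0, 0, 0.03], "turn": [0, 0, 0], "hand": 0.03}], newtons=35)

```text
time: 4.45
ee_pos: [0.6343, -0.0784, 0.1482]
eef_rot: [0.228, 0.974, -0.001, -0.001]
ft_force: [-0.0, -0.3, -1.7]
width: 0.0396
```

Emit:
apply_moves(deltas=[{"translation": [-0.014, 0.027, 0.01], "turn": [0, 0, 0.08], "hand": 0.03}, {"translation": [-0.014, 0.027, 0.005], "turn": [0, 0, 0.09], "hand": 0.03}, {"translation": [-0.014, 0.027, 0], "turn": [0, 0, 0.09], "hand": 0.03}, {"translation": [-0.014, 0.027, 0], "turn": [0, 0, 0.09], "hand": 0.03}, {"translation": [-0.014, 0.027, 0], "turn": [0, 0, 0.09], "hand": 0.03}])

```text
time: 4.95
ee_pos: [0.5648, 0.0537, 0.173]
eef_rot: [0.008, 1.0, -0.001, 0.005]
ft_force: [0.5, 0.0, -0.8]
width: 0.0396
```

Emit:
apply_moves(deltas=[{"translation": [-0.014, 0.027, 0], "turn": [0, 0, 0.09], "hand": 0.03}, {"translation": [-0.014, 0.027, 0], "turn": [0, 0, 0.09], "hand": 0.03}, {"translation": [-0.014, 0.027, 0], "turn": [0, 0, 0.08], "hand": 0.03}, {"translation": [-0.01, 0.02, 0], "turn": [0, 0, 0.05], "hand": 0.03}, {"translation": [-0.005, 0.01, 0], "turn": [0, 0, 0.02], "hand": 0.03}])

```text
time: 5.45
ee_pos: [0.5038, 0.1706, 0.1764]
eef_rot: [-0.165, 0.986, 0.001, 0.006]
ft_force: [0.0, -0.7, -1.4]
width: 0.04
```

Emit:
apply_moves(deltas=[{"translation": [0, 0, 0], "turn": [0, 0, 0], "hand": 0.03}, {"translation": [0, 0, 0], "turn": [0, 0, 0], "hand": 0.03}])

```text
time: 5.65
ee_pos: [0.5039, 0.1707, 0.1767]
eef_rot: [-0.165, 0.986, 0.0, 0.006]
ft_force: [0.8, -0.7, -1.5]
width: 0.0397
```

```bash
python3 - <<'E'
from h import *
from bench import camera,readout
s=readout.read_state();print(s["time"],s["ee_pos"],s["eef_rot"],s["ft_force"],s["width"])
a=R.from_quat(s["eef_rot"]).as_matrix();print("jaw",np.degrees(np.arctan2(a[1,1],a[0,1])),"z",a[:,2])
t=camera("top")[:,:,::-1];q=camera("side")[:,:,::-1]
cv2.imwrite("pics/top2.png",t);cv2.imwrite("pics/side2.png",q)
cv2.imwrite("pics/c4.png",np.hstack([cv2.resize(i[y:y+90,x:x+65],None,fx=6,fy=6,interpolation=cv2.INTER_CUBIC) for i,x,y in((t,200,195),(q,258,105))]))
E
```

```text
5.65 [0.5039 0.1707 0.1767] [-0.165   0.9863  0.0005  0.0064] [ 0.8069 -0.6827 -1.4951] 0.039670099739193936
jaw 108.99491378756038 z [ 0.0124  0.0031 -0.9999]
```

View pics/c4.png

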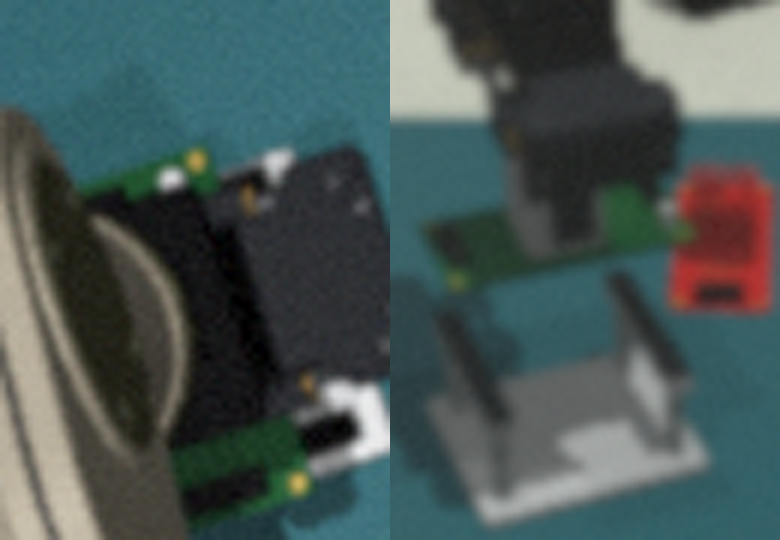

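The crop shows the board held level, about 8 cm above the rest. The gold pads are at top-crop (197,160) and (297,484), and at side-crop (457,278) and (432,228). I'll use them to get the board's offset in the grip.

```bash
python3 - <<'E'
from h import *
px=cr([(211,39),(319,95),(187,355),(78,298)],310,165)
B0=[.6363,-.0784,-.4633]
r=least_squares(lambda a:(proj("top",world([a[2],a[3],a[4]],rect(a[0],a[1],3)))-px).ravel(),[61,26]+B0,x_scale=[1,1,.001,.001,.01])
print(r.x,np.round(r.fun,1)); a,b=r.x[:2]
for a,b in((a,b),(61,26)):
  z=149.3+3
  t=([[a,-b,z],[-a,-b,z]],cr([(197,160),(297,484)],200,195)); s=([[-a,-b,z],[-a,b,z]],cr([(457,278),(432,228)],258,105,390))
  for o in({"top":t},{"side":s},{"top":t,"side":s}):
    x,res=fit(o,[.5,.17,.33]);print(list(o),x,np.degrees(x[2]),{k:np.round(v,1).tolist() for k,v in res.items()})
E
```

```text
[59.9616 25.0132  0.6359 -0.0792 -0.4648] [-0.   0.1  0.1 -0.  -0.  -0.1 -0.1  0.1]
['top'] [0.5018 0.169  0.3218] 18.43971179571966 {'top': [[0.1, 0.2], [-0.1, -0.2]]}
['side'] [0.5025 0.1713 0.328 ] 18.79265026189089 {'side': [[0.1, 0.4], [-0.1, -0.5]]}
['top', 'side'] [0.5022 0.1692 0.3183] 18.23664869998953 {'top': [[0.0, -0.0], [-0.3, -0.3]], 'side': [[-0.2, 0.8], [-0.2, -0.2]]}
['top'] [0.5015 0.1699 0.3219] 18.441593256022884 {'top': [[-0.1, -0.3], [0.1, 0.3]]}
['side'] [0.5037 0.1713 0.3207] 18.373908200730146 {'side': [[0.1, 0.6], [-0.1, -0.7]]}
['top', 'side'] [0.5023 0.1701 0.3182] 18.233208826449506 {'top': [[-0.1, -0.7], [-0.1, -0.0]], 'side': [[-0.4, 0.8], [-0.6, -0.5]]}
```

Emit:
apply_moves(deltas=[{"translation": [-0.0025, 0.0095, -0.02], "turn": [0, 0.007, 0.03], "hand": 0.03}, {"translation": [0, 0, -0.015], "turn": [0, 0, 0], "hand": 0.03}, {"translation": [0, 0, 0], "turn": [0, 0, 0], "hand": 0.03}, {"translation": [0, 0, 0], "turn": [0, 0, 0], "hand": 0.03}])

```text
time: 6.15
ee_pos: [0.5042, 0.1755, 0.1414]
eef_rot: [-0.175, 0.985, 0.0, 0.003]
ft_force: [-0.2, -0.8, -1.5]
width: 0.0394
```

```bash
cat > st.py <<'E'
from h import *
from bench import readout
s=readout.read_state();print(s["time"],s["ee_pos"],s["ft_force"],s["width"])
a=R.from_quat(s["eef_rot"]).as_matrix();print("jaw",np.degrees(np.arctan2(a[1,1],a[0,1])),"z",a[:,2])
E
python3 st.py
```

```text
6.15 [0.5042 0.1755 0.1414] [-0.1773 -0.7773 -1.5202] 0.0393576959598748
jaw 110.17015024995489 z [ 0.0065  0.0021 -1.    ]
```

Emit:
apply_moves(deltas=[{"translation": [-0.003, 0.005, -0.015], "turn": [0, 0.001, 0.006], "hand": 0.03}, {"translation": [0, 0, -0.01], "turn": [0, 0, 0], "hand": 0.03}, {"translation": [0, 0, -0.006], "turn": [0, 0, 0], "hand": 0.03}, {"translation": [0, 0, 0], "turn": [0, 0, 0], "hand": 0.03}])

```text
time: 6.55
ee_pos: [0.5018, 0.1801, 0.1089]
eef_rot: [-0.177, 0.984, 0.001, 0.004]
ft_force: [-0.2, 0.3, -1.6]
width: 0.0396
```

```bash
python3 st.py
```

```text
6.55 [0.5018 0.1801 0.1089] [-0.1754  0.3292 -1.5632] 0.03959386502772363
jaw 110.41883971255699 z [ 0.0068  0.0026 -1.    ]
```

Position and yaw are on target. Now slowly down, watching the force.

Emit:
apply_moves(deltas=[{"translation": [0, 0.0005, -0.004], "turn": [0, 0.002, 0], "hand": 0.03}, {"translation": [0, 0, -0.003], "turn": [0, 0, 0], "hand": 0.03}, {"translation": [0, 0, -0.001], "turn": [0, 0, 0], "hand": 0.03}, {"translation": [0, 0, 0], "turn": [0, 0, 0], "hand": 0.03}])

```text
time: 6.95
ee_pos: [0.5022, 0.1808, 0.1007]
eef_rot: [-0.177, 0.984, 0.001, 0.003]
ft_force: [-0.2, -0.6, -1.5]
width: 0.0397
```

Emit:
apply_moves(deltas=[{"translation": [0, 0, -0.001], "turn": [0, 0, 0], "hand": 0.03}, {"translation": [0, 0, 0], "turn": [0, 0, 0], "hand": 0.03}])

```text
time: 7.15
ee_pos: [0.5024, 0.1808, 0.0999]
eef_rot: [-0.177, 0.984, 0.001, 0.003]
ft_force: [-0.0, -0.0, -1.2]
width: 0.04
```

Emit:
apply_moves(deltas=[{"translation": [-0.0005, 0, -0.001], "turn": [0, 0, 0], "hand": 0.03}, {"translation": [0, 0, 0], "turn": [0, 0, 0], "hand": 0.03}])

```text
time: 7.35
ee_pos: [0.502, 0.1809, 0.099]
eef_rot: [-0.177, 0.984, 0.001, 0.003]
ft_force: [0.1, -0.5, -1.6]
width: 0.0399
```

Emit:
apply_moves(deltas=[{"translation": [-0.0005, 0, -0.001], "turn": [0, 0, 0], "hand": 0.03}, {"translation": [0, 0, 0], "turn": [0, 0, 0], "hand": 0.03}])

```text
time: 7.55
ee_pos: [0.5014, 0.1809, 0.098]
eef_rot: [-0.177, 0.984, 0.001, 0.003]
ft_force: [-0.9, -0.2, -1.9]
width: 0.0401
```

Emit:
apply_moves(deltas=[{"translation": [0, 0, -0.001], "turn": [0, 0, 0], "hand": 0.03}, {"translation": [0, 0, 0], "turn": [0, 0, 0], "hand": 0.03}])

```text
time: 7.75
ee_pos: [0.5016, 0.181, 0.0973]
eef_rot: [-0.177, 0.984, 0.001, 0.004]
ft_force: [-0.3, 0.1, -0.8]
width: 0.0398
```

Emit:
apply_moves(deltas=[{"translation": [0, 0, -0.001], "turn": [0, 0, 0], "hand": 0.03}, {"translation": [0, 0, 0], "turn": [0, 0, 0], "hand": 0.03}])

```text
time: 7.95
ee_pos: [0.5017, 0.181, 0.0975]
eef_rot: [-0.177, 0.984, 0.002, 0.004]
ft_force: [-0.9, 0.2, -1.5]
width: 0.0398
```

Emit:
apply_moves(deltas=[{"translation": [0, 0, -0.0015], "turn": [0, 0, 0], "hand": 0.03}, {"translation": [0, 0, 0], "turn": [0, 0, 0], "hand": 0.03}])

```text
time: 8.15
ee_pos: [0.5021, 0.1811, 0.0975]
eef_rot: [-0.177, 0.984, 0.002, 0.004]
ft_force: [0.1, -0.9, -1.7]
width: 0.0396
```

Emit:
apply_moves(deltas=[{"translation": [0, 0, -0.001], "turn": [0, 0, 0], "hand": 0.03}])

```text
time: 8.25
ee_pos: [0.5023, 0.1812, 0.0972]
eef_rot: [-0.177, 0.984, 0.002, 0.004]
ft_force: [-5.6, -2.2, 16.9]
width: 0.0395
```

Firm contact at the expected height (0.097). I'll relax and open.

Emit:
apply_moves(deltas=[{"translation": [0, 0, 0], "turn": [0, 0, 0], "hand": 0.0395}, {"translation": [0, 0, 0], "turn": [0, 0, 0], "hand": 0.044}, {"translation": [0, 0, 0], "turn": [0, 0, 0], "hand": 0.055}, {"translation": [0, 0, 0], "turn": [0, 0, 0], "hand": 0.07}, {"translation": [0, 0, 0], "turn": [0, 0, 0], "hand": 0.07}])

```text
time: 8.75
ee_pos: [0.5024, 0.1813, 0.0967]
eef_rot: [-0.177, 0.984, 0.002, 0.004]
ft_force: [0.2, -0.1, -0.1]
width: 0.0604
```

```bash
python3 st.py
```

```text
8.75 [0.5024 0.1813 0.0967] [ 0.2357 -0.1344 -0.0891] 0.06043008274741363
jaw 110.39920019888488 z [ 0.0077  0.0054 -1.    ]
```

Released. Now straight up, then away to the far left for a clear view.

Emit:
apply_moves(deltas=[{"translation": [0, 0, 0.01], "turn": [0, 0, 0], "hand": 0.075}, {"translation": [0, 0, 0.03], "turn": [0, 0, 0], "hand": 0.075}, {"translation": [0, 0, 0.04], "turn": [0, 0, 0], "hand": 0.075}, {"translation": [0, 0, 0.04], "turn": [0, 0, 0], "hand": 0.075}, {"translation": [0, 0, 0.02], "turn": [0, 0, 0], "hand": 0.075}])

```text
time: 9.25
ee_pos: [0.4997, 0.1796, 0.2408]
eef_rot: [-0.177, 0.984, 0.001, 0.001]
ft_force: [0.5, -0.8, 0.3]
width: 0.0751
```

Emit:
apply_moves(deltas=[{"translation": [-0.035, 0.03, 0], "turn": [0, 0, 0], "hand": 0.075}, {"translation": [-0.035, 0.03, 0], "turn": [0, 0, 0], "hand": 0.075}, {"translation": [-0.03, 0.035, 0], "turn": [0, 0, 0], "hand": 0.075}, {"translation": [-0.03, 0.035, 0], "turn": [0, 0, 0], "hand": 0.075}, {"translation": [-0.03, 0.035, 0], "turn": [0, 0, 0], "hand": 0.075}])

```text
time: 9.75
ee_pos: [0.3404, 0.3437, 0.2505]
eef_rot: [-0.169, 0.986, 0.003, 0.008]
ft_force: [0.5, 0.6, -0.1]
width: 0.0752
```

Emit:
apply_moves(deltas=[{"translation": [-0.03, 0.035, 0], "turn": [0, 0, 0], "hand": 0.075}, {"translation": [-0.03, 0.035, 0], "turn": [0, 0, 0], "hand": 0.075}, {"translation": [-0.02, 0.04, 0], "turn": [0, 0, 0], "hand": 0.075}, {"translation": [-0.01, 0.02, 0], "turn": [0, 0, 0], "hand": 0.075}, {"translation": [0, 0, 0], "turn": [0, 0, 0], "hand": 0.075}])

```text
time: 10.25
ee_pos: [0.2399, 0.4825, 0.2553]
eef_rot: [-0.173, 0.985, 0.005, 0.009]
ft_force: [-1.1, -0.4, 0.1]
width: 0.0752
```

```bash
python3 - <<'E'
import st
from h import *
from bench import camera
t=camera("top")[:,:,::-1];q=camera("side")[:,:,::-1]
cv2.imwrite("pics/top3.png",t);cv2.imwrite("pics/side3.png",q)
cv2.imwrite("pics/c5.png",np.hstack([cv2.resize(i[y:y+80,x:x+66],None,fx=6,fy=6,interpolation=cv2.INTER_CUBIC) for i,x,y in((t,200,210),(q,258,125))]))
E
```

```text
10.25 [0.2399 0.4825 0.2553] [-1.0621 -0.393   0.1044] 0.07519512636755428
jaw 109.98046914811752 z [ 0.0166  0.0141 -0.9998]
```

View pics/c5.png

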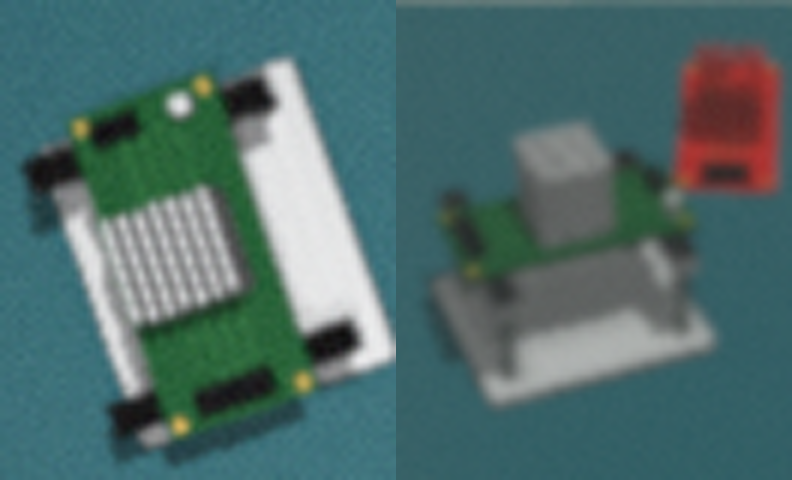

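View pics/top3.png

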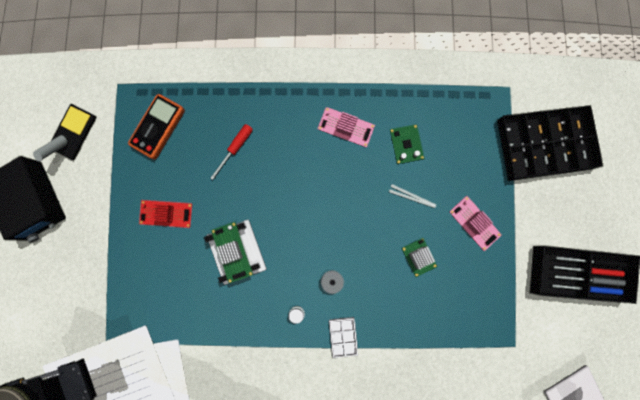

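The board spans both rails and nothing else has moved. I'll measure its centring with the pads at top-crop (80,128), (203,86), (303,381), (180,425) and side-crop (473,270), (448,215), (684,220).

```bash
python3 - <<'E'
from h import *
z=73;P=rect(60,25,z)
t=(P,cr([(80,128),(203,86),(303,381),(180,425)],200,210))
s=([[-60,-25,z],[-60,25,z],[60,-25,z]],cr([(473,270),(448,215),(684,220)],258,125,396))
for o in({"top":t},{"side":s},{"top":t,"side":s}):
    x,r=fit(o,[.5,.18,.36]);d=R.from_euler('z',-.3578).apply([x[0]-.4995,x[1]-.1795,0])*1000
    print(list(o),x,np.degrees(x[2]),"off in rest frame mm",d[:2],{k:np.round(v,1).tolist() for k,v in r.items()})
# free height from top+side
f=lambda p:np.concatenate([(proj(n,world(p[:3],np.array(L)+[0,0,p[3]*1000-73]))-px).ravel() for n,(L,px) in(("top",t),("side",s))])
print(least_squares(f,[.5,.18,.36,.073]).x)
E
```

```text
['top'] [0.4999 0.1793 0.3497] 20.03913749798366 off in rest frame mm [ 0.2568 -0.351 ] {'top': [[0.1, 0.0], [-0.1, -0.1], [-0.0, 0.1], [0.0, -0.1]]}
['side'] [0.4996 0.1828 0.3453] 19.783480160357882 off in rest frame mm [1.2855 3.0371] {'side': [[-0.1, -0.0], [-0.3, -0.0], [0.4, -0.0]]}
['top', 'side'] [0.4998 0.1797 0.3478] 19.925143621456705 off in rest frame mm [0.3791 0.0572] {'top': [[-0.0, 0.0], [-0.2, -0.1], [-0.2, 0.2], [-0.2, -0.1]], 'side': [[-0.0, 0.6], [-0.3, 0.6], [0.4, 0.6]]}
[0.4999 0.1787 0.3491 0.0761]
```

```bash
python3 -c "
from bench import order;print(order.close_job())"
```

```text
the job is handed in; nothing more can be done
None
```

The longer green board now lies across both rails of the rest, released, with the arm well clear, and the job is handed in. It took about 10 s of the 35 s allowed.

- **Placing:** I gripped the heat sink across its 40 mm width, lifted the board, turned it about 47° and lowered it in 1 mm steps. The last step pressed with about 17 N, then I relaxed and opened the fingers.
- **Centring:** using both cameras, the board centre is about 0.4 mm from the rest's centre and its angle is about 0.6° off the rest's.
- **Level:** the fit's errors are even across the pads, so I see no sign of tilt.
- **Other objects:** in the last top picture the short board, the flat green board and the pink and red look-alikes lie where they were.
- **One check that disagreed:** the side camera alone put the board about 3 mm further along the rails. With the height left free, the fit gave the plate top at 76 mm instead of the expected 73. I put this down mainly to the calibration (good to about 2 mm) and blurred pads. The top camera agreed to about 0.4 mm, and contact came at the expected height.

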